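Seat the carrier frame on the shaker's twin pins

TASK

Lift the blue carrier frame by its black grip and hang it on the two steel pins of the bench shaker's crossbar, both holes at once, feeling for the pins because the crossbar may have been clamped a little forward or back. Lower it by the grip until it lies flat and fully home on the crossbar before letting go; be gentle, never leaning or dropping hard on the shaker (stay under 25 N), and leave the two vials, the cotton pot and the petri dish as they stand.

Things in the scene. Friction and masses are not known exactly. Their poses are not given: they have to be found in the camera images.
- carrier: Loose carrier frame, 0.25 to 0.45 kg: flat blue rigid plate 100 (x) x 150 (y) x 8 (z) mm lying on the bench. Origin at the centre of its underside, z up. Two round through holes 13 mm wide at x = 0, y = -60 and +60 mm. Two windows 26 x 70 mm at x = -29 and +29 mm. A half turn about z makes no difference.
- carrier_grip (a point): Centre of the top of the frame's black upright grip, 52 mm above the frame's underside. The grip is 14 mm thick (the frame's x) and 56 mm long (the frame's y), and stands on a 26 x 66 mm foot whose top is 40 mm below this point.
- shaker: Fixed white bench shaker, 150 (x) x 210 (y) mm, origin at the centre of its underside on the bench, x pointing away from its front panel, z up. Its grey table, 140 x 200 mm, floats on rubber buffers: it sinks straight down about 0.4 mm per newton, at most 10 mm. A dark steel crossbar 40 (x) x 200 (y) x 8 mm with two pins is clamped on the table.
- bar_middle (a point): Middle of the crossbar's top IF it were clamped centrally: 88 mm above the shaker's origin, axes as the shaker's. The real crossbar is square but anywhere from 16 mm in front of (x = -16) to 16 mm behind (x = +16) this point; that offset is not reported: see or feel it. It does not move. The frame is home when its underside lies on the bar (1 to 2 mm lower under its weight).
- pin_middle (a point): Midway between the two pins' tips IF the crossbar were clamped centrally: 114 mm above the shaker's origin, axes as the shaker's. The steel pins are 10 mm thick, tips tapered over 2 mm, at y = -60 and +60 mm of the crossbar's middle, 26 mm high; they share its unreported x offset. Black clamp screws 16 mm wide, 6 mm high, stand on the bar at y = -90 and +90 mm.
- vial_a: Small glass vial with grey cap, 20 mm wide, 57 mm high, loose, origin at its foot; leave it alone.
- vial_b: A second such vial, 20 mm wide, 57 mm high, loose, origin at its foot; leave it alone.
- cotton_pot: White cotton pot, 80 mm wide, 61 mm high, loose, origin at its foot; leave it alone.
- petri_dish: Petri dish with pink medium, 91 mm wide, 15 mm high, loose, origin at its foot; leave it alone.

How it is judged:
By the outcome, as a careful person would: the job done as asked, in the order asked, and still so for the second after the job is handed in, with the robot touching nothing.
It also fails if it takes over 67 s, if anything falls off the work surface, if the arm or the gripper's body presses on something with over 40 N, if the wrist force passes 120 N, or if a joint passes its speed limit or range.

ROBOT

A 6-joint arm with a two-finger parallel gripper is mounted at the origin on a cart in front of the work surface, level with it; the furniture and walls round the work are solid. World frame = base frame: x ahead of the robot, y to its left, z up, the work surface at z = 0. Lengths are in mm, angles in rad, forces in N, time in s.
With the tool pointing down it reaches from about 275 to 1000 mm from the base axis. Payload 8.4 kg.
Tool frame: the origin (TCP) lies at the centre of the arm's flange, where the gripper is bolted on; the fingertips stand r.tip_extent ahead of it and the grasp point (between the pads) lies 155 mm ahead of it (r.tip_extent is the distance from the TCP to the fingertips, in mm); z points along the fingers, y is the direction in which the jaws open and shut (so a half turn about z gives the same grasp; the last joint's range is limited). The gripper opens to 85 mm and grips with 20 to 120 N. Pads are 22 mm wide; open, the fingers measure 114 mm over their backs; the gripper's body (76 mm by 85 mm) begins 54 mm behind the grasp point. The pads swing forward as they close: fully open they stand 13 mm farther back than shut.
Start: joints at [-0.002, 0.353, 1.633, -0, 1.155, -0.002], TCP at [625.004, -0, 404.681] pointing down, gripper open.
Joint ranges: [-2.63, 2.63], [-0.92, 2.1], [0.06, 2.66], [-1.3, 4.44], [0, 2.69], [-3.02, 3.02]. Speed limits (rad/s): [2.22, 2.22, 2.79, 3.14, 3.14, 3.14].

INTERFACE

Orientations are given as [roll, pitch, yaw] about the fixed x, y, z axes, in that order (R = Rz(yaw) Ry(pitch) Rx(roll)).
In Python, from rig import sense, grab_frame, job, r gives the robot as it stands. The module is installed in compiled form; this text tells all that it offers.
- The arm moves only by the shell command python3 -m creep 'ROWS' [FORCE]. ROWS is JSON, a list of rows, each a list of 7 numbers: the turn, a rotation vector about the tool's x, y, z in rad, then the shift along the tool's x, y, z in mm, then the closure, from 0 (fully open) to 1 (shut). In form: [[wx, wy, wz, dx, dy, dz, fingers], ...]. A call has 1 to 10 rows; each row shifts and turns the pose as measured when the row begins, along the tool's axes as they then stand; what a row does not reach is not made up. A row lasts 1/12 s, in which the tool goes at most 41.7 mm and 7.16 degrees, less where a joint would pass 70% of its speed; a pose out of reach is approached as far as the arm can. A call with a gripper value outside its range is refused whole. The fingers move at their own pace and stop on an object; FORCE is the grip in N (left out, the last holds). Time passes only in rows, so rows that do not move let the fingers close. It gives the time, the measured TCP pose, the force and the opening at its end, in the units of the state.
- sense(): the state, without advancing time (a new reading comes with each control period).
- grab_frame(name): name is "scene" or "side" or "wrist"; returns a dict with "color" (420x560x3 uint8, red, green, blue), "mtx" (3x3 intrinsics, pixels), "T" (4x4, takes a point from camera to world coordinates). Camera axes: x right, y down, z forward; pixel columns grow to the right and rows downward; lengths in mm; the calibration is good to about 2 mm. A picture is of the moment at which its call begins. There is no depth.
- job.sign_off(): hands the job in, once; it reports no verdict.
The state is a dict: "clock": time; "qpos": joint angles; "qvel": joint speeds; "joint_efforts": joint torques, N m; "eef_pos": TCP position; "tcp_rot": TCP orientation; "contact_force": force on the tool from outside, world axes, zero at the start; "wrist_torque": the same for the moment, N m; "opening": opening from 0.0 (shut) to 1.0 (fully open).
Only numpy, scipy, OpenCV 4.12 (cv2) and the standard library are available. Lean on these libraries where they do the work, as an engineer would, in place of code of your own. Each camera call takes 0.05 s, during which the arm holds its last target.

## Working session

There is one attempt and no reset: what is moved stays moved. The work goes in short steps, Python scripts to look and compute and a shell command to move; the robot and the scene stay as the last step left them, time stands still between calls to the robot, and variables do not carry over. Pictures are saved under pics/ and viewed, and the job is handed in when it is done.

```bash
mkdir -p pics
cat > h.py <<'E'
import numpy as np, cv2
from rig import sense, grab_frame, job, r
def ray(f,u,v):
    d=np.linalg.inv(f["mtx"])@np.array([u,v,1.]); d=f["T"][:3,:3]@d
    return f["T"][:3,3],d/np.linalg.norm(d)
def onz(f,u,v,z):
    o,d=ray(f,u,v); return o+d*(z-o[2])/d[2]
def proj(f,p):
    T=np.linalg.inv(f["T"]); q=T[:3,:3]@np.array(p,float)+T[:3,3]; q=f["mtx"]@q; return q[:2]/q[2]
def save(f,name): cv2.imwrite("pics/"+name+".png",f["color"][:,:,::-1])
E
python3 - <<'E'
from h import *
import pickle
print(sense()); print(r.tip_extent)
for n in ("scene","side","wrist"):
    f=grab_frame(n); save(f,n+"0"); pickle.dump({k:f[k] for k in("color","mtx","T")},open(n+"0.pkl","wb")); print(n,f["T"].round(2).tolist(),f["mtx"].tolist())
E
```

```text
{'clock': 0.0, 'qpos': array([-2.37492482e-03,  3.53660887e-01,  1.63411852e+00,  1.13718627e-05,
        1.15520062e+00, -2.41885329e-03]), 'qvel': array([-3.35337989e-04, -1.46149289e-04, -1.62178768e-05,  1.24571749e-04,
        3.20799239e-04, -8.66420021e-04]), 'joint_efforts': array([-2.03471049e-03, -6.05236173e+01, -3.42063046e+01, -2.62302356e-04,
        9.48130677e-03,  3.61521288e-06]), 'eef_pos': array([6.24772679e+02, 1.79746717e-02, 4.03960241e+02]), 'tcp_rot': array([-3.14020532e+00, -1.37532673e-05,  1.57083565e+00]), 'contact_force': array([ 0.10648771,  0.30609178, -0.72285844]), 'wrist_torque': array([-0.05533664,  0.00710375, -0.02315914]), 'opening': 1.000261749527212}
173.4
scene [[0.81, -0.3, 0.5, -165.91], [-0.58, -0.4, 0.71, -909.25], [-0.02, -0.87, -0.5, 725.37], [0.0, 0.0, 0.0, 1.0]] [[483.14199088640413, 0.0, 284.1707118489173], [0.0, 483.14199088640413, 208.90991697769752], [0.0, 0.0, 1.0]]
side [[0.86, -0.33, 0.38, -7.45], [-0.5, -0.58, 0.64, -778.39], [0.01, -0.74, -0.67, 881.82], [0.0, 0.0, 0.0, 1.0]] [[430.45031587831966, 0.0, 280.6006028429082], [0.0, 430.45031587831966, 213.22270706379706], [0.0, 0.0, 1.0]]
wrist [[1.0, 0.0, -0.0, 625.57], [0.0, -0.95, -0.32, 82.71], [-0.0, 0.32, -0.95, 373.02], [0.0, 0.0, 0.0, 1.0]] [[309.7873757315544, 0.0, 281.52103806087837], [0.0, 309.7873757315544, 204.45483304724536], [0.0, 0.0, 1.0]]
```

View pics/scene0.png

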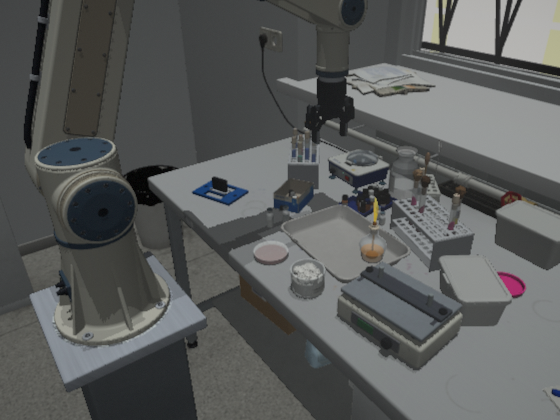

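View pics/side0.png

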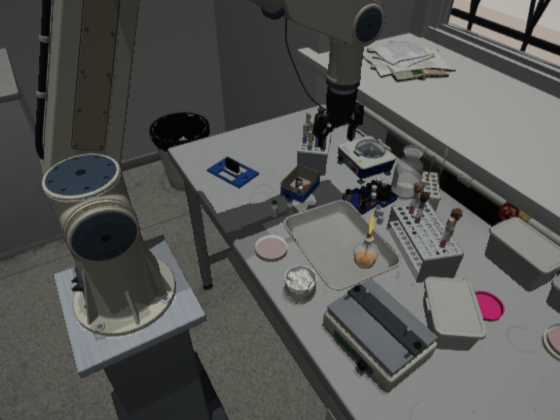

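View pics/wrist0.png

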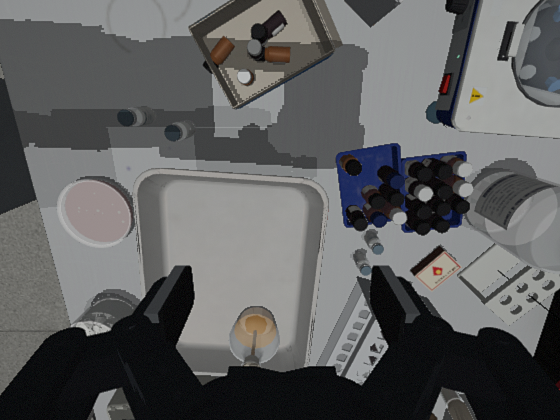

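The scene view shows the blue carrier with its black grip near (220,190) and the shaker near (400,310). In the side view they're near (233,172) and (380,325). I'll enlarge both.

Run:
```python
import cv2
a=cv2.imread('pics/scene0.png'); b=cv2.imread('pics/side0.png')
def c(im,x,y,w,h,s,n): cv2.imwrite('pics/'+n+'.png',cv2.resize(im[y:y+h,x:x+w],None,fx=s,fy=s,interpolation=cv2.INTER_CUBIC))
c(a,185,170,70,40,10,'c_scene'); c(b,200,150,70,45,10,'c_side')
c(a,330,255,140,105,5.5,'s_scene'); c(b,315,270,130,115,5,'s_side')
```

```text
(no output)
```

View pics/c_scene.png

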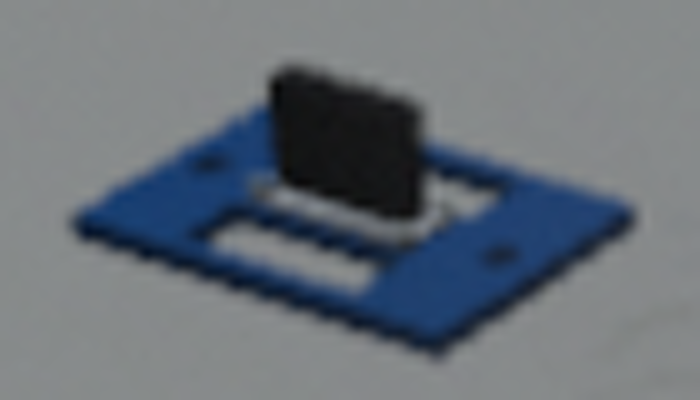

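View pics/c_side.png

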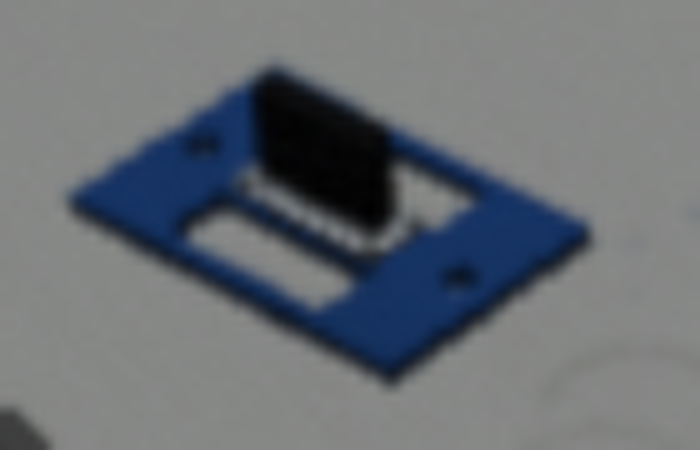

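View pics/s_scene.png

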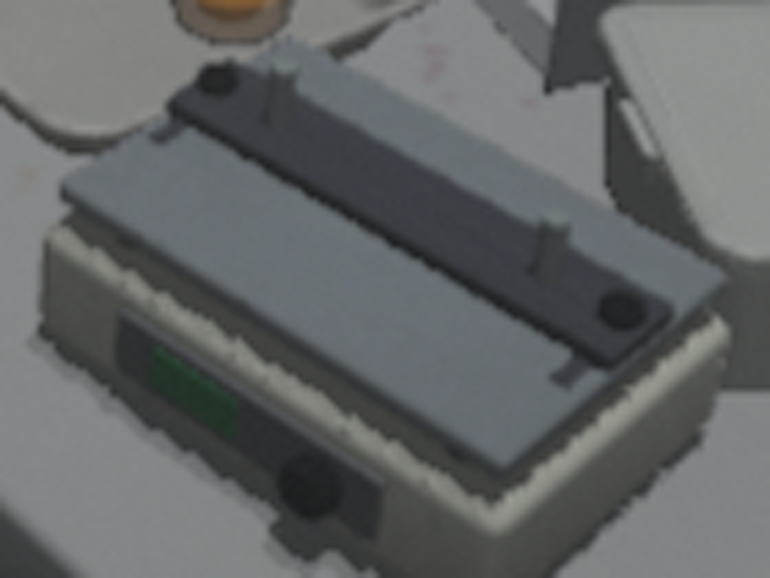

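View pics/s_side.png

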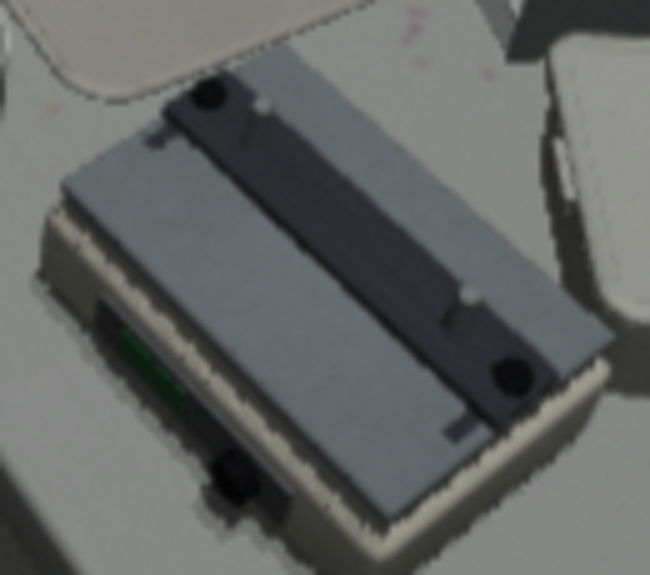

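```bash
cat > m.py <<'E'
from h import *
import pickle
fs=pickle.load(open('scene0.pkl','rb')); fd=pickle.load(open('side0.pkl','rb'))
S=lambda x0,y0,s,p:(x0+(p[0]+.5)/s-.5, y0+(p[1]+.5)/s-.5)
def show(nm,f,a,pts,z):
    for k,p in pts.items():
        print(nm,k,onz(f,*S(*a,p),z).round(1))
show('sc',fs,(185,170,10),dict(L=(75,215),B=(440,345),R=(635,208),h1=(210,162),h2=(500,256)),7)
show('sd',fd,(200,150,10),dict(L=(70,200),B=(392,375),R=(592,232),T=(272,65),h1=(203,144),h2=(460,276)),7)
show('sc',fs,(330,255,5.5),dict(p1=(285,62),p2=(553,220)),113)
show('sd',fd,(315,270,5),dict(p1=(261,103),p2=(470,291)),113)
show('sc',fs,(330,255,5.5),dict(s1=(218,73),s2=(622,302)),94)
show('sd',fd,(315,270,5),dict(s1=(209,90),s2=(513,371)),94)
# table corners z=80
show('sc',fs,(330,255,5.5),dict(L=(62,188),B=(503,470),R=(725,278),T=(285,38)),80)
show('sd',fd,(315,270,5),dict(L=(62,185),B=(387,525),R=(613,345),T=(285,43)),80)
E
python3 m.py
```

```text
sc L [383.7 380.8   7. ]
sc B [434.2 235.6   7. ]
sc R [528.9 275.4   7. ]
sc h1 [435.6 387.6   7. ]
sc h2 [478.  273.8   7. ]
sd L [381.2 376.9   7. ]
sd B [434.5 236.2   7. ]
sd R [527.7 272.6   7. ]
sd T [475.4 416.5   7. ]
sd h1 [434.2 384.5   7. ]
sd h2 [477.7 272.8   7. ]
sc p1 [ 468.3 -358.8  113. ]
sc p2 [ 476.5 -480.   113. ]
sd p1 [ 466.2 -360.4  113. ]
sd p2 [ 479.9 -480.   113. ]
sc s1 [ 462.  -331.1   94. ]
sc s2 [ 481.  -509.5   94. ]
sd s1 [ 461.9 -332.2   94. ]
sd s2 [ 481.  -510.1   94. ]
sc L [ 378.7 -334.7   80. ]
sc B [ 398.5 -529.6   80. ]
sc R [ 534.9 -514.4   80. ]
sc T [ 514.2 -317.7   80. ]
sd L [ 379.8 -334.1   80. ]
sd B [ 398.4 -531.    80. ]
sd R [ 535.  -517.3   80. ]
sd T [ 519.2 -319.9   80. ]
```

Carrier: centre about (456,329), yaw about 21°. Shaker: yaw about 6°, pin midpoint about (472,-420), so the bar sits about 14 mm back. I'll move above the carrier first.

```bash
python3 -m creep '[[0,0,0,33,-17,0,0],[0,0,0,33,-17,0,0],[0,0,0,33,-17,0,0],[0,0,0,33,-17,0,0],[0,0,0,33,-17,0,0],[0,0,0,33,-17,0,0],[0,0,0,33,-17,0,0],[0,0,0,33,-17,0,0],[0,0,0,33,-17,0,0],[0,0,0,33,-17,0,0]]' 60; python3 -m creep '[[0,0,-0.09,0,0,0,0],[0,0,-0.09,0,0,0,0],[0,0,-0.09,0,0,0,0],[0,0,-0.097,0,0,0,0],[0,0,0,0,0,0,0]]'
```

```text
clock: 0.98
eef_pos: [450.5, 336.8, 401.3]
tcp_rot: [-3.14, 0.003, 1.56]
contact_force: [1.1, -0.1, -0.5]
opening: 0.996
clock: 1.4
eef_pos: [444.9, 345.0, 400.2]
tcp_rot: [-3.137, -0.0, 1.951]
contact_force: [-0.7, 0.4, -0.1]
opening: 0.998
```

Run:
```python
from h import *
import pickle
f=grab_frame("wrist"); save(f,"w1"); pickle.dump({k:f[k] for k in("color","mtx","T")},open("w1.pkl","wb"))
s=sense(); print(s['eef_pos'],s['tcp_rot'],f['T'].round(3))
```

```text
[444.90424861 344.89044952 400.18905211] [-3.13672223e+00  6.23796778e-05  1.94563228e+00] [[ 9.28000e-01  3.53000e-01  1.15000e-01  4.14623e+02]
 [ 3.71000e-01 -8.78000e-01 -3.02000e-01  4.21720e+02]
 [-5.00000e-03  3.23000e-01 -9.46000e-01  3.69229e+02]
 [ 0.00000e+00  0.00000e+00  0.00000e+00  1.00000e+00]]
```

View pics/w1.png

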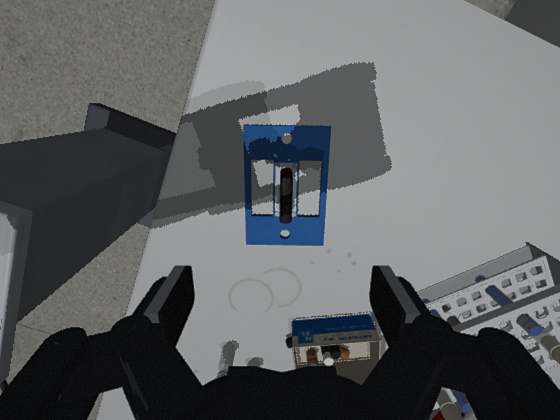

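The wrist view shows the carrier nearly square in the image. Its corners are about (244,126), (331,126), (324,245) and (246,244), and the holes are at (287,138) and (285,234).

Run:
```python
from h import *
import pickle
f=pickle.load(open('w1.pkl','rb'))
P={k:onz(f,*p,7)[:2] for k,p in dict(TL=(244,125.5),TR=(330.5,126),BR=(324,245),BL=(246,244.5),h1=(286.7,138),h2=(285,234)).items()}
for k in P: print(k,P[k].round(1))
print((P['TL']+P['TR']+P['BR']+P['BL'])/4,(P['h1']+P['h2'])/2)
for a,b in(('BL','TL'),('BR','TR'),('h2','h1')):
    d=P[b]-P[a]; print(np.degrees(np.arctan2(d[1],d[0]))-90)
for a,b in(('TL','TR'),('BL','BR')):
    d=P[b]-P[a]; print(np.degrees(np.arctan2(d[1],d[0])))
p=proj(f,[456,329,52]); print(p)
print([onz(f,*q,52).round(1) for q in ((285.5,168),(285,219))])
im=f['color'][110:260,220:350]; cv2.imwrite('pics/w1c.png',cv2.resize(im,None,fx=4.0,fy=4.0,interpolation=cv2.INTER_CUBIC)[:,:,::-1])
```

```text
TL [383.9 378.2]
TR [475.4 414.3]
BR [530.3 275.1]
BL [436.5 238. ]
h1 [434.3 383.3]
h2 [477.7 270.6]
[456.52069245 326.3964283 ] [455.98801818 326.97658534]
20.548953933568285
21.516276670002355
21.083104922564374
21.506982351201206
21.552645735083207
[286.8415933  198.31487246]
[array([442.2, 359.1,  52. ]), array([463.1, 306.1,  52. ])]
```

View pics/w1c.png

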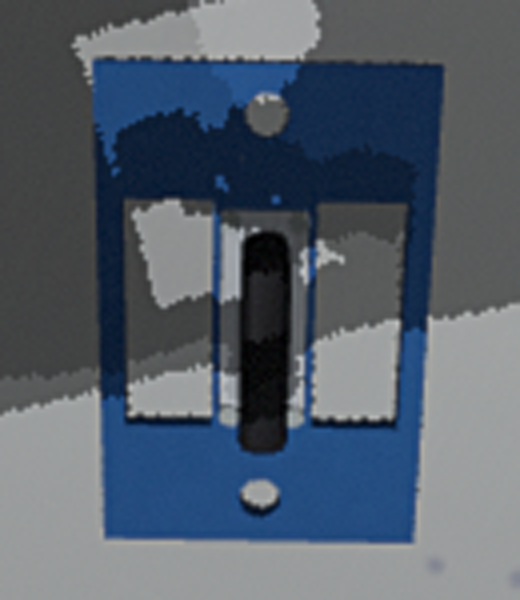

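```bash
python3 -m creep '[[0,0,0,-10,2,0,0],[0,0,0,-8,2,0,0],[0,0,0,0,0,25,0],[0,0,0,0,0,35,0],[0,0,0,0,0,35,0],[0,0,0,0,0,25,0],[0,0,0,0,0,10,0],[0,0,0,0,0,0,0],[0,0,0,0,0,0,0]]'
```

```text
clock: 2.2
eef_pos: [460.8, 323.2, 268.4]
tcp_rot: [3.14, -0.0, 1.921]
contact_force: [-0.4, 0.2, 0.4]
opening: 1.001
```

```bash
python3 -m creep '[[0,0,-0.02,5,-2.5,0,0],[0,0,0,0,0,0,0],[0,0,0,0,0,15,0],[0,0,0,0,0,20,0],[0,0,0,0,0,10,0],[0,0,0,0,0,0,0],[0,0,0,0,0,0,0]]'
```

```text
clock: 2.78
eef_pos: [460.3, 330.2, 232.2]
tcp_rot: [3.125, -0.004, 1.943]
contact_force: [0.2, 0.8, 0.5]
opening: 1.0
```

```bash
python3 -m creep '[[0,0,0,0,0,0,0],[0,0,0,0,0,0,0]]';python3 -m creep '[[0,0,0,0,0,0,0]]';python3 -m creep '[[0,0,0,0,0,0,0]]'
```

```text
clock: 2.95
eef_pos: [460.8, 330.7, 234.0]
tcp_rot: [3.123, -0.004, 1.943]
contact_force: [0.0, -0.4, 0.9]
opening: 0.997
clock: 3.03
eef_pos: [461.0, 330.9, 234.8]
tcp_rot: [3.122, -0.005, 1.943]
contact_force: [-0.1, 0.3, 0.2]
opening: 1.003
clock: 3.12
eef_pos: [461.2, 331.1, 235.5]
tcp_rot: [3.121, -0.005, 1.943]
contact_force: [-0.5, 0.1, 0.4]
opening: 1.0
```

```bash
python3 -m creep '[[0.015,-0.003,0,-1,-4,0.7,0],[0.007,-0.002,0,-0.5,-2.5,0.7,0],[0,0,0,0,0,9,0]]'; python3 -m creep '[[0,0,0,0,0,5,0]]'
```

```text
clock: 3.37
eef_pos: [456.0, 327.5, 226.9]
tcp_rot: [3.141, -0.0, 1.943]
contact_force: [0.8, 0.3, -0.6]
opening: 0.999
clock: 3.45
eef_pos: [455.6, 327.2, 221.0]
tcp_rot: [-3.141, -0.0, 1.943]
contact_force: [0.1, -0.6, 0.4]
opening: 0.999
```

```bash
python3 -m creep '[[0,0,0,0,0,9,0],[0,0,0,0,0,9,0],[0,0,0,0,0,6,0],[0,0,0,0,0,3,0]]'; python3 -m creep '[[0,0,0,0,0,0.8,0]]'
python3 - <<'E'
from h import *
f=grab_frame("wrist"); save(f,"w2")
f=grab_frame("side"); cv2.imwrite('pics/sd2.png',cv2.resize(f['color'][100:220,150:310],None,fx=4.5,fy=4.5)[:,:,::-1])
print(sense()['eef_pos'])
E
```

```text
clock: 3.78
eef_pos: [455.1, 326.8, 189.5]
tcp_rot: [-3.139, 0.0, 1.943]
contact_force: [-0.5, 0.1, -0.3]
opening: 1.0
clock: 3.87
eef_pos: [454.8, 326.6, 187.4]
tcp_rot: [-3.138, 0.001, 1.943]
contact_force: [0.1, 0.4, 0.9]
opening: 1.001
[454.85135776 326.69703641 187.99448399]
```

View pics/w2.png

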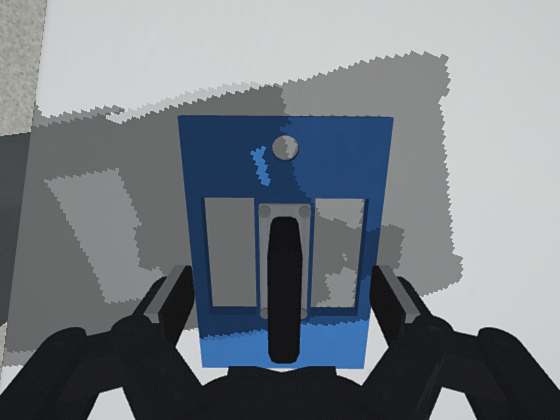

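View pics/sd2.png

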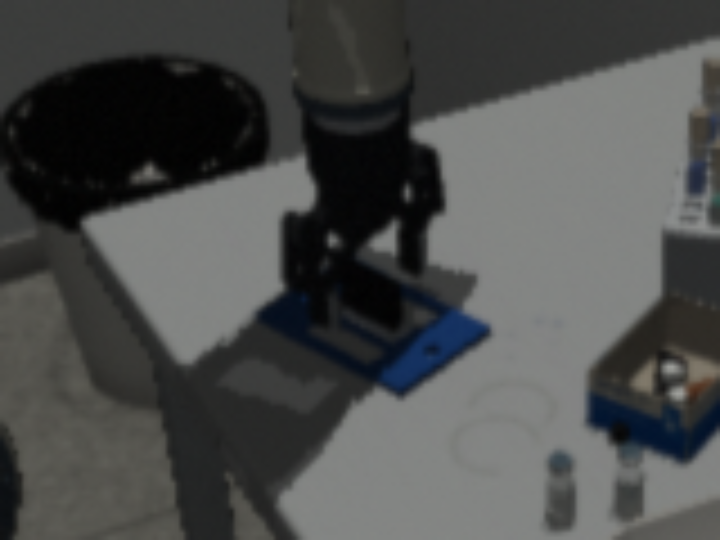

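```bash
python3 -m creep '[[0,0,0,0,0.5,-3,0],[0,0,0,0,0,0.3,0.5],[0,0,0,0,0,0.7,0.9],[0,0,0,0,0,0.7,1],[0,0,0,0,0,0.7,1],[0,0,0,0,0,0.7,1]]' 80;  python3 -m creep '[[0,0,0,0,0,0.7,1],[0,0,0,0,0,0.7,1],[0,0,0,0,0,0.7,1],[0,0,0,0,0,0.7,1]]'
```

```text
clock: 4.47
eef_pos: [456.2, 327.5, 189.8]
tcp_rot: [-3.142, -0.0, 1.943]
contact_force: [0.4, 0.4, 0.1]
opening: 0.297
clock: 4.8
eef_pos: [456.3, 327.5, 189.4]
tcp_rot: [-3.141, -0.0, 1.943]
contact_force: [-2.3, -1.4, 9.7]
opening: 0.152
```

```bash
python3 -m creep '[[0,0,0,0,0,0,1],[0,0,0,0,0,-0.5,1]]'; python3 -m creep '[[0,0,0,0,0,-1,1],[0,0,0,0,0,-1,1]]'
```

```text
clock: 4.97
eef_pos: [456.0, 327.3, 189.9]
tcp_rot: [-3.141, -0.0, 1.943]
contact_force: [-1.0, 0.7, -4.1]
opening: 0.153
clock: 5.13
eef_pos: [455.6, 327.1, 191.3]
tcp_rot: [-3.14, 0.0, 1.943]
contact_force: [0.7, 0.0, -2.5]
opening: 0.152
```

```bash
python3 -m creep '[[0,0,0,0,0,-4,1],[0,0,0,0,0,-8,1],[0,0,0,0,0,-15,1],[0,0,0,0,0,-30,1],[0,0,0,0,0,-36,1],[0,0,0,0,0,-36,1],[0,0,0,0,0,-30,1],[0,0,0,0,0,-15,1],[0,0,0,0,0,-5,1]]'
python3 - <<'E'
from h import *
import pickle
fs=pickle.load(open('scene0.pkl','rb')); fd=pickle.load(open('side0.pkl','rb'))
print(onz(fs,372,262,0),onz(fd,366,265,0))
def tri(a,b):
    o1,d1=ray(fs,*a);o2,d2=ray(fd,*b)
    A=np.stack([d1,-d2],1); t=np.linalg.lstsq(A,o2-o1,rcond=None)[0]; return (o1+t[0]*d1+o2+t[1]*d2)/2
print(tri((377,202),(373,212)))
f=grab_frame('side'); save(f,'sd3')
E
```

```text
clock: 5.88
eef_pos: [454.4, 326.1, 379.3]
tcp_rot: [-3.133, 0.002, 1.943]
contact_force: [0.3, -0.1, -3.4]
opening: 0.15
[ 578.19399973 -231.67823273    0.        ] [ 587.86531315 -230.6209475     0.        ]
[ 633.51425086 -176.87187567  129.85203767]
```

View pics/sd3.png

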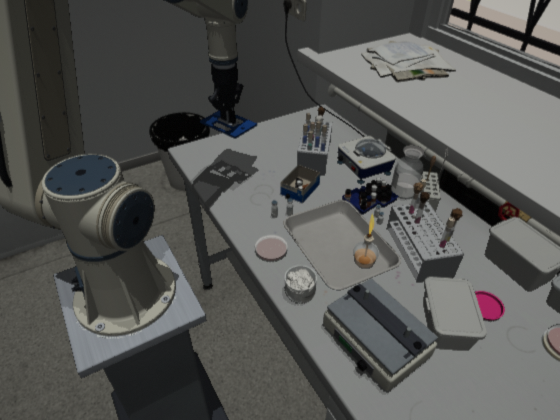

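```bash
python3 -m creep '[[0,0,0.04,0,0,0.5,1],[0,0,0.07,0,0,0.5,1],[0,0,0.07,0,0,0.5,1],[0,0,0.05,0,0,0.5,1],[0,0,0.02,0,0,0.5,1],[0,0,0,-8,-0.6,0.5,1],[0,0,0,-16,-1.2,0.5,1],[0,0,0,-25,-2,0.5,1],[0,0,0,-30,-2.5,0.5,1],[0,0,0,-30,-2.5,0.5,1]]'
```

```text
clock: 6.77
eef_pos: [455.1, 212.5, 367.3]
tcp_rot: [-3.126, 0.007, 1.694]
contact_force: [1.0, 0.5, -3.2]
opening: 0.151
```

```bash
python3 -m creep '[[0,0,0,-30,-2.5,0.5,1],[0,0,0,-30,-2.5,0.5,1],[0,0,0,-30,-2.5,0.5,1],[0,0,0,-30,-2.5,0.5,1],[0,0,0,-30,-2.5,0.5,1],[0,0,0,-30,-2.5,0.5,1],[0,0,0,-30,-2.5,0.5,1],[0,0,0,-30,-2.5,0.5,1]]'
```

```text
clock: 7.43
eef_pos: [458.0, -48.0, 362.6]
tcp_rot: [-3.119, 0.01, 1.708]
contact_force: [1.2, 0.2, -2.9]
opening: 0.156
```

```bash
python3 -m creep '[[-0.005,0.002,0,-33,-2.5,0.5,1],[-0.005,0.002,0,-33,-2.5,0.5,1],[-0.005,0.002,0,-33,-2.5,0.5,1],[-0.005,0.002,0,-33,-2.5,0.5,1],[0,0.002,0,-33,-2.5,0,1],[0,0,0,-33,-2.5,0,1],[0,0,0,-33,-2.5,0,1],[0,0,0,-30,-2.5,0.5,1],[0,0,0,-22,-2,0.5,1],[0,0,0,-10,-1,0.5,1]]'
```

```text
clock: 8.27
eef_pos: [460.7, -366.7, 356.5]
tcp_rot: [-3.133, -0.001, 1.717]
contact_force: [-0.4, 0.1, -4.2]
opening: 0.153
```

```bash
python3 -m creep '[[0,0,0,0,0,0.5,1],[0,0,0,0,0,0.5,1],[0,0,0,0,0,0.5,1]]'
python3 - <<'E'
from h import *
import pickle
for n in ('scene','side','wrist'):
    f=grab_frame(n); save(f,n+'4'); pickle.dump({k:f[k] for k in("color","mtx","T")},open(n+"4.pkl","wb"))
s=sense(); print(s['eef_pos'],s['tcp_rot'])
E
```

```text
clock: 8.52
eef_pos: [457.4, -369.0, 353.4]
tcp_rot: [-3.131, -0.003, 1.715]
contact_force: [-0.1, -0.0, -3.0]
opening: 0.151
[ 458.05436376 -368.35995603  353.6719558 ] [-3.13104684e+00 -2.55037025e-03  1.71612365e+00]
```

View pics/wrist4.png

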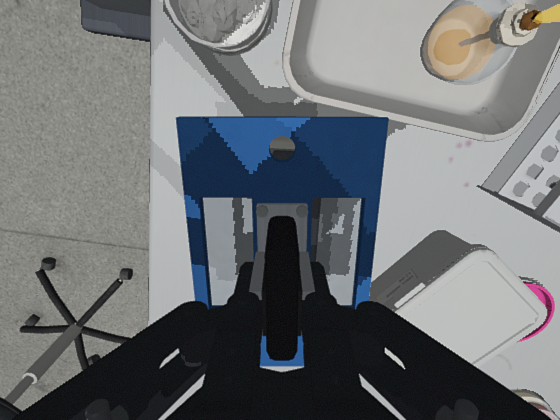

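View pics/scene4.png

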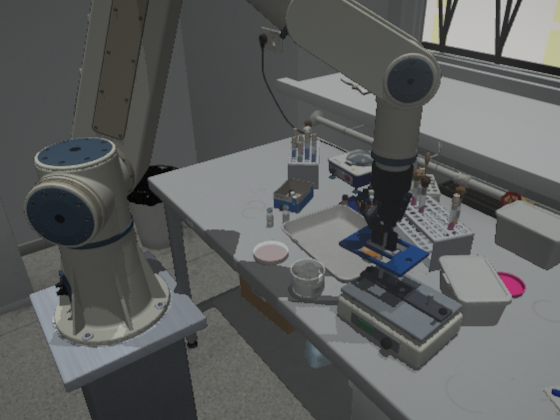

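The frame hangs level, with the far plate edge at row 118 of the wrist view and the far hole at (282,148). I'll work out its pose in the tool frame from an enlarged crop.

Run:
```python
import cv2
a=cv2.imread('pics/wrist4.png')
cv2.imwrite('pics/w4c.png',cv2.resize(a[105:230,165:400],None,fx=3.4,fy=3.4,interpolation=cv2.INTER_CUBIC))
b=cv2.imread('pics/side4.png')
cv2.imwrite('pics/s4c.png',cv2.resize(b[200:400,300:460],None,fx=3,fy=3,interpolation=cv2.INTER_CUBIC))
```

```text
(no output)
```

View pics/w4c.png

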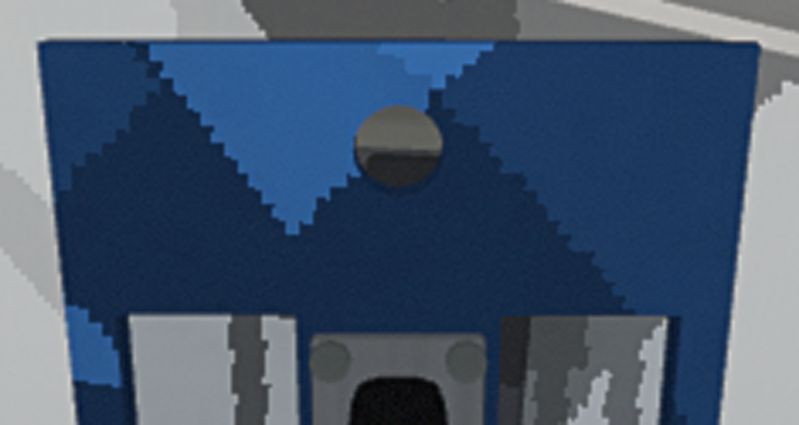

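View pics/s4c.png

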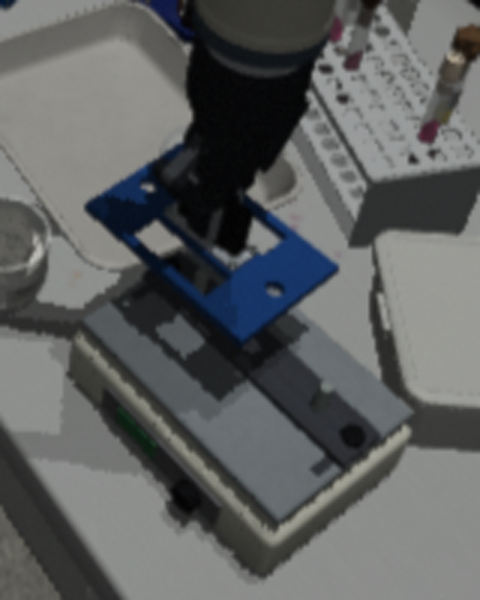

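```bash
cat > pnp.py <<'E'
from h import *
import pickle,sys
from scipy.spatial.transform import Rotation as R
f=pickle.load(open('wrist4.pkl','rb'))
eef=np.array([458.05,-368.36,353.67]); rot=R.from_euler('xyz',[-3.13105,-.00255,1.71612]).as_matrix()
img=np.array([(40,42),(759,43),(398,146),(117,315),(681,316),(312,335),(486,335)],float); img=(img+.5)/3.4-.5+[165,105]
obj=np.array([(-50,75,8),(50,75,8),(0,60,8),(-42,35,8),(42,35,8),(-13,33,12),(13,33,12)],float)
ok,rv,tv=cv2.solvePnP(obj,img,f['mtx'],None,flags=cv2.SOLVEPNP_SQPNP)
ok,rv,tv=cv2.solvePnP(obj,img,f['mtx'],None,rv,tv,True)
pr,_=cv2.projectPoints(obj,rv,tv,f['mtx'],None); print((pr[:,0]-img).round(2).tolist())
Rc=f['T'][:3,:3]@cv2.Rodrigues(rv)[0]; tc=f['T'][:3,:3]@tv[:,0]+f['T'][:3,3]
print('carrier origin world',tc.round(1),'euler deg',R.from_matrix(Rc).as_euler('xyz',degrees=True).round(2))
print('in tool',(rot.T@(tc-eef)).round(2)); print('rot in tool',R.from_matrix(rot.T@Rc).as_euler('xyz',degrees=True).round(2))
E
python3 pnp.py
```

```text
[[0.1, -0.84], [-0.13, -0.96], [0.26, 0.64], [0.74, 0.18], [-0.77, 0.17], [-0.49, 0.4], [0.28, 0.5]]
carrier origin world [ 456.6 -368.6  164.7] euler deg [-1.77  0.44  8.29]
in tool [ -0.49   0.5  188.95]
rot in tool [1.7809e+02 1.6000e-01 9.0040e+01]
```

Run:
```python
import cv2
a=cv2.imread('pics/w2.png')
cv2.imwrite('pics/w2c.png',cv2.resize(a[105:230,165:400],None,fx=3.4,fy=3.4,interpolation=cv2.INTER_CUBIC))
```

```text
(no output)
```

View pics/w2c.png

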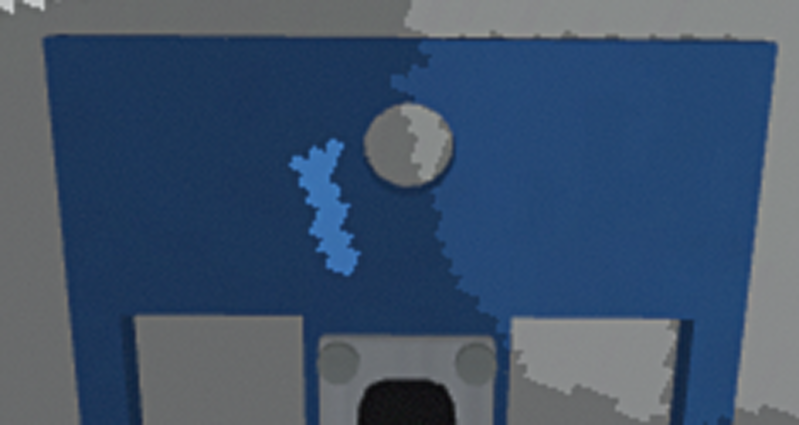

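```bash
cat > pnp2.py <<'E'
from h import *
import pickle
from scipy.spatial.transform import Rotation as R
f=pickle.load(open('wrist4.pkl','rb'))
eef4=np.array([458.05,-368.36,353.67]); rot4=R.from_euler('xyz',[-3.13105,-.00255,1.71612]).as_matrix()
Tt=np.eye(4);Tt[:3,:3]=rot4;Tt[:3,3]=eef4
X=np.linalg.inv(Tt)@f['T']; print('cam in tool',X.round(3))
obj=np.array([(-50,75,8),(50,75,8),(0,60,8),(-42,35,8),(42,35,8),(-13,33,12),(13,33,12)],float)
for pts in ([(40,42),(759,43),(398,146),(117,315),(681,316),(312,335),(486,335)],[(44,37),(776,42),(409,145),(122,316),(693,320),(321,335),(496,337)]):
    img=(np.array(pts,float)+.5)/3.4-.5+[165,105]
    ok,rv,tv=cv2.solvePnP(obj,img,f['mtx'],None,flags=cv2.SOLVEPNP_SQPNP)
    ok,rv,tv=cv2.solvePnP(obj,img,f['mtx'],None,rv,tv,True)
    M=np.eye(4);M[:3,:3]=cv2.Rodrigues(rv)[0];M[:3,3]=tv[:,0]
    M=X@M; print(M[:3,3].round(2),R.from_matrix(M[:3,:3]).as_euler('xyz',degrees=True).round(2))
E
python3 pnp2.py
```

```text
cam in tool [[-0.0000e+00 -9.4600e-01 -3.2300e-01  8.2628e+01]
 [ 1.0000e+00  0.0000e+00 -1.0000e-03  4.7100e-01]
 [ 1.0000e-03 -3.2300e-01  9.4600e-01  3.1186e+01]
 [ 0.0000e+00  0.0000e+00  0.0000e+00  1.0000e+00]]
[ -0.49   0.5  188.95] [1.7809e+02 1.6000e-01 9.0040e+01]
[6.0000e-02 1.6000e+00 1.8723e+02] [ 1.787e+02 -1.100e-01  9.039e+01]
```

Compared with the on-bench reference, the frame sits within about 0.5 mm and 0.5° in the grip. Next I'll move above the pins, correct the tilt, and look through the far hole.

```bash
python3 -m creep '[[-0.006,0.001,0.02,0,0,0.3,1],[-0.004,0.001,0.02,-5,1,1,1],[0,0,0,-10,2,3,1],[0,0,0,-14,2,5,1],[0,0,0,-12,2,5,1],[0,0,0,-7,1,3,1],[0,0,0,-2,0,1,1],[0,0,0,0,0,0.5,1]]';python3 -m creep '[[0,0,0,0,0,0.5,1]]'
```

```text
clock: 9.33
eef_pos: [474.2, -420.8, 332.8]
tcp_rot: [3.14, -0.003, 1.676]
contact_force: [-0.2, 1.0, -3.0]
opening: 0.152
clock: 9.42
eef_pos: [474.0, -421.1, 331.7]
tcp_rot: [3.141, -0.004, 1.675]
contact_force: [0.3, 0.2, -3.2]
opening: 0.154
```

Run:
```python
from h import *
import pickle
for n in ('scene','side','wrist'):
    f=grab_frame(n); save(f,n+'5'); pickle.dump({k:f[k] for k in("color","mtx","T")},open(n+"5.pkl","wb"))
    c=f['color']
    c=c[100:240,165:400] if n=='wrist' else c[190:370,320:490]
    cv2.imwrite('pics/%s5c.png'%n,cv2.resize(c,None,fx=3.3,fy=3.3,interpolation=cv2.INTER_CUBIC)[:,:,::-1])
s=sense(); print(s['eef_pos'],s['tcp_rot'])
```

```text
[ 473.99878702 -420.52809503  332.18287227] [ 3.14045265 -0.00389571  1.6759178 ]
```

View pics/wrist5c.png

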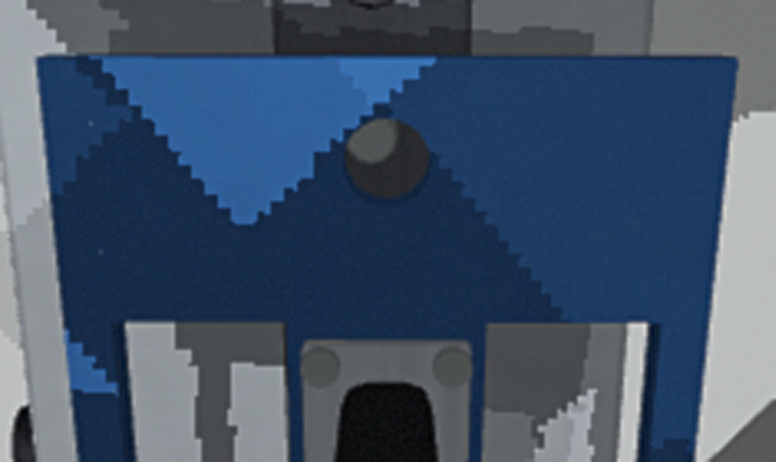

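View pics/scene5c.png

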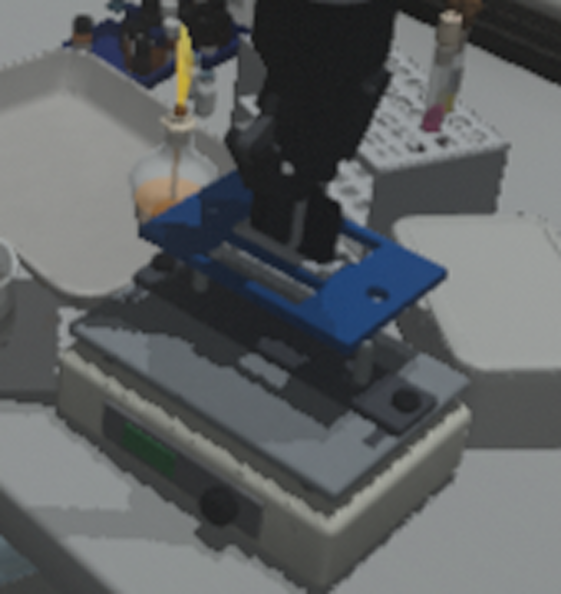

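View pics/side5c.png

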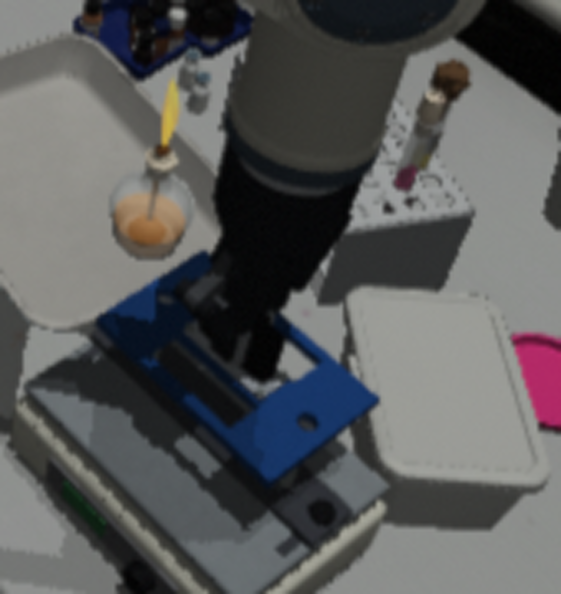

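The wrist view shows the +y pin tip through the far hole. Its disc is near crop (374,142), up and left of the hole centre at (387,158). The bar edges beyond the plate are at crop x of about 274 and 470. I'll compute the offsets in tool axes.

Run:
```python
from h import *
import pickle
from scipy.spatial.transform import Rotation as R
f=pickle.load(open('wrist5.pkl','rb'))
eef=np.array([474.0,-420.5,332.2]); rot=R.from_euler('xyz',[3.14045,-.0039,1.6759]).as_matrix()
S=lambda p:((p[0]+.5)/3.3-.5+165,(p[1]+.5)/3.3-.5+100)
def tl(p,z): return (rot.T@(onz(f,*S(p),z)-eef)).round(2)
print('pin tip tool',tl((374,142),114), 'world',onz(f,*S((374,142)),114).round(1))
print('hole top tool',tl((387,157),332.2-181.3))
print('bar edges',tl((274,50),88),tl((470,50),88),onz(f,*S((372,50)),88))
```

```text
pin tip tool [ 57.52  -1.6  218.42] world [ 466.5 -362.6  114. ]
hole top tool [ 60.27   0.74 181.54]
bar edges [ 72.31 -21.9  244.46] [ 72.3   17.41 244.5 ] [ 464.35704979 -347.85435087   88.        ]
```

```bash
python3 -m creep '[[0,0,0,-1,-1.5,2,1],[0,0,0,-0.5,-1,5,1],[0,0,0,0,0,6,1],[0,0,0,0,0,4,1],[0,0,0,0,0,2,1],[0,0,0,0,0,0.5,1]]';python3 -m creep '[[0,0,0,0,0,0.5,1]]'
cat > look.py <<'E'
from h import *
import sys,pickle
k=sys.argv[1]
for n in sys.argv[2].split(','):
    f=grab_frame(n); pickle.dump({q:f[q] for q in("color","mtx","T")},open(n+k+".pkl","wb"))
    c=f['color']
    c=c[100:240,165:400] if n=='wrist' else (c[220:370,330:490] if n=='scene' else c[240:390,320:450])
    cv2.imwrite('pics/%s%sc.png'%(n,k),cv2.resize(c,None,fx=3.3 if n=='wrist' else 4,fy=3.3 if n=='wrist' else 4,interpolation=cv2.INTER_CUBIC)[:,:,::-1])
s=sense(); print(s['clock'],s['eef_pos'],s['tcp_rot'],s['contact_force'])
E
python3 look.py 6 wrist
```

```text
clock: 10.07
eef_pos: [471.3, -421.1, 311.5]
tcp_rot: [3.14, -0.003, 1.677]
contact_force: [0.8, 0.6, -2.8]
opening: 0.152
clock: 10.15
eef_pos: [471.3, -421.0, 310.7]
tcp_rot: [3.14, -0.004, 1.677]
contact_force: [-0.0, -0.3, -2.6]
opening: 0.151
10.2 [ 471.20960681 -421.02163006  310.62366739] [ 3.14025389 -0.00395299  1.67698125] [-0.63506812  0.53487287 -3.039623  ]
```

View pics/wrist6c.png

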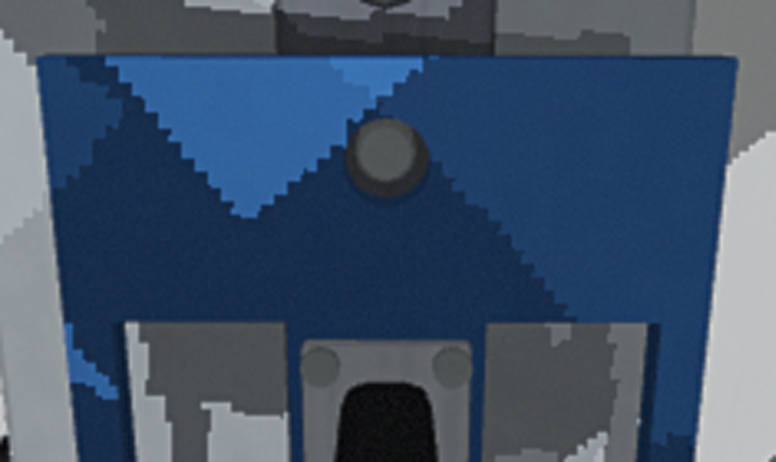

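Run:
```python
from h import *
import pickle
from scipy.spatial.transform import Rotation as R
f=pickle.load(open('wrist6.pkl','rb'))
eef=np.array([471.2,-421.0,310.6]); rot=R.from_euler('xyz',[3.14025,-.00395,1.677]).as_matrix()
S=lambda p:((p[0]+.5)/3.3-.5+165,(p[1]+.5)/3.3-.5+100)
def tl(p,z): return (rot.T@(onz(f,*S(p),z)-eef)).round(2)
print('pin tip tool',tl((385.5,151),114), 'world',onz(f,*S((385.5,151)),114).round(1))
print('hole top tool',tl((387,157),310.6-181.3))
print('bar edges',tl((276,50),88),tl((495,50),88))
f=pickle.load(open('wrist5.pkl','rb'))
```

```text
pin tip tool [ 58.96   0.71 196.84] world [ 465.8 -361.5  114. ]
hole top tool [ 60.26   0.94 181.54]
bar edges [ 73.35 -19.09 222.87] [ 73.35  20.47 222.92]
```

The pin now shows centred in the hole sideways. Extrapolating the two heights leaves about -0.4 mm in tool x. I'll check the other pin with the fixed cameras.

```bash
python3 look.py 6 scene,side
```

```text
10.3 [ 471.33643949 -421.13817783  311.03804095] [ 3.13983902 -0.00348258  1.67702944] [ 0.49471833  0.51743393 -2.79159978]
```

View pics/scene6c.png

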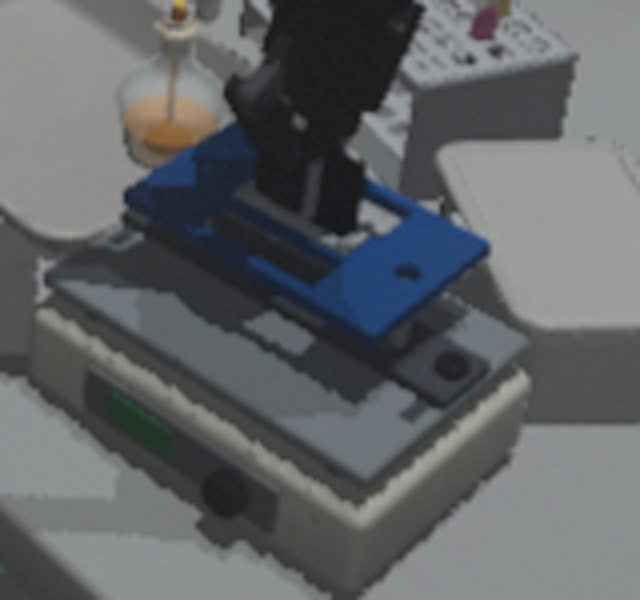

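View pics/side6c.png

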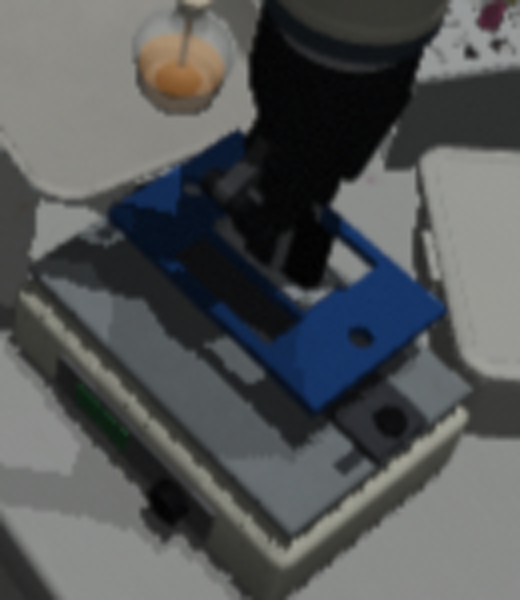

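Run:
```python
from h import *
import pickle
S=lambda x0,y0,s,p:(x0+(p[0]+.5)/s-.5, y0+(p[1]+.5)/s-.5)
fs=pickle.load(open('scene6.pkl','rb')); fd=pickle.load(open('side6.pkl','rb'))
print(onz(fs,*S(330,220,4,(408,270)),129),onz(fd,*S(320,240,4,(361,336)),129))
for f,a in((fs,(330,220,4,[(128,193),(372,338),(490,244)])),(fd,(320,240,4,[(112,212),(317,408),(444,308),(238,135)]))):
    for p in a[3]: print(onz(f,*S(*a[:3],p),129).round(1))
```

```text
[ 479.29538688 -478.56124101  129.        ] [ 478.90601157 -480.14627736  129.        ]
[ 414.9 -354.   129. ]
[ 427.7 -500.6  129. ]
[ 526.7 -489.4  129. ]
[ 416.  -353.5  129. ]
[ 431.3 -500.3  129. ]
[ 528. -489.  129.]
[ 510.8 -345.4  129. ]
```

Both pins agree within about 1 mm. Now I'll lower in small steps, watching the force. Free hanging reads about -3 N in z.

```bash
python3 -m creep '[[0,0,0,-0.4,0,2.5,1],[0,0,0,0,0,2.5,1],[0,0,0,0,0,1.5,1]]';python3 -m creep '[[0,0,0,0,0,1.5,1]]'; python3 -m creep '[[0,0,0,0,0,1.5,1]]'
```

```text
clock: 10.55
eef_pos: [471.7, -421.8, 305.0]
tcp_rot: [3.139, -0.002, 1.677]
contact_force: [-0.1, 0.6, -2.7]
opening: 0.149
clock: 10.63
eef_pos: [471.7, -421.9, 303.3]
tcp_rot: [3.139, -0.002, 1.677]
contact_force: [0.2, -0.8, -2.8]
opening: 0.158
clock: 10.72
eef_pos: [471.8, -421.8, 301.6]
tcp_rot: [3.139, -0.002, 1.677]
contact_force: [-0.8, -0.9, -4.0]
opening: 0.152
```

```bash
python3 -m creep '[[0,0,0,0,-0.3,1.2,1]]'; python3 look.py 7 wrist
```

```text
clock: 10.8
eef_pos: [471.5, -421.8, 300.2]
tcp_rot: [3.139, -0.002, 1.677]
contact_force: [0.7, -1.2, -3.1]
opening: 0.153
10.85 [ 471.3183612  -421.79134864  299.91740397] [ 3.13900132e+00 -2.48469583e-03  1.67700548e+00] [ 0.91819352 -0.26370753 -3.76855874]
```

View pics/wrist7c.png

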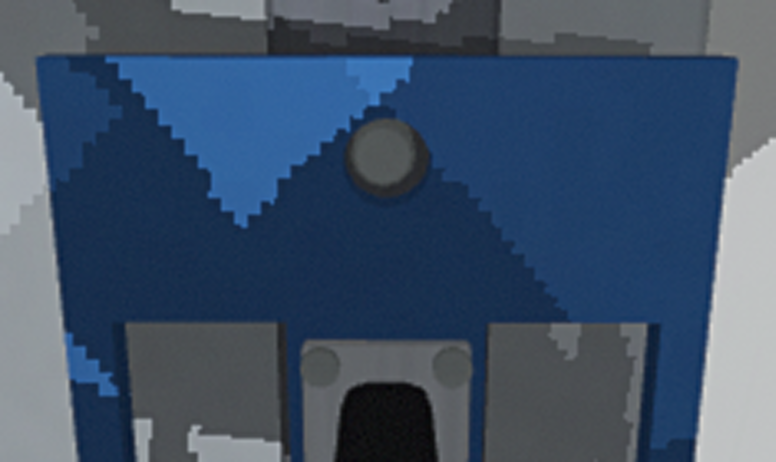

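The pin sits inside the far hole within 0.5 mm. The underside is about 3 mm below the tips with no contact force, so I'll keep lowering.

```bash
python3 -m creep '[[0.002,0,0,0.1,-0.3,2,1],[0,0,0,0,0,2,1]]'; python3 -m creep '[[0,0,0,0,0,2,1],[0,0,0,0,0,2,1]]'; python3 -m creep '[[0,0,0,0,0,2,1]]'
```

```text
clock: 11.02
eef_pos: [471.0, -421.8, 295.9]
tcp_rot: [3.141, -0.002, 1.677]
contact_force: [0.5, 0.0, -3.3]
opening: 0.157
clock: 11.18
eef_pos: [471.0, -421.8, 291.5]
tcp_rot: [3.141, -0.002, 1.677]
contact_force: [-0.0, 1.2, -3.3]
opening: 0.149
clock: 11.27
eef_pos: [471.0, -421.8, 289.3]
tcp_rot: [3.141, -0.002, 1.677]
contact_force: [-1.1, -0.3, -1.7]
opening: 0.153
```

```bash
python3 -m creep '[[0,0,0,0,0,2,1],[0,0,0,0,0,1.5,1]]'; python3 -m creep '[[0,0,0,0,0,1.5,1],[0,0,0,0,0,1.5,1]]'; python3 look.py 8 wrist,scene
```

```text
clock: 11.43
eef_pos: [471.0, -421.8, 285.2]
tcp_rot: [3.141, -0.002, 1.677]
contact_force: [0.5, -0.2, -3.3]
opening: 0.15
clock: 11.6
eef_pos: [471.0, -421.7, 281.8]
tcp_rot: [3.141, -0.002, 1.677]
contact_force: [-0.4, 0.7, -2.7]
opening: 0.152
11.7 [ 470.9143969  -421.64284714  281.62830444] [ 3.14142450e+00 -2.74098790e-03  1.67699944e+00] [ 0.07819279  0.25381875 -3.92000431]
```

View pics/wrist8c.png

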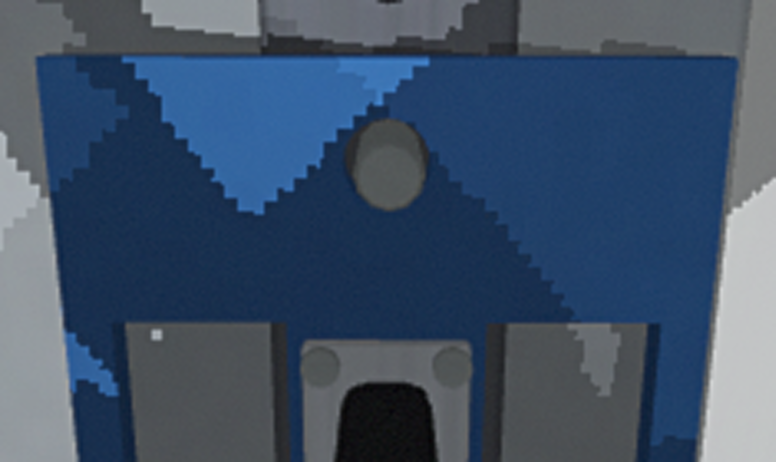

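View pics/scene8c.png

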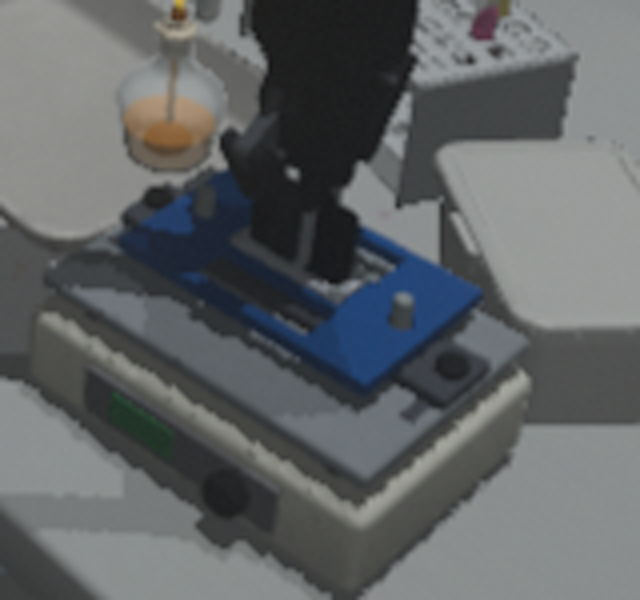

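Both pins stand through the holes. I'll go on in 1 mm steps until the bar carries the weight.

```bash
python3 -m creep '[[0,0,0,0,0.2,1.2,1],[0,0,0,0,0,1,1]]'; python3 -m creep '[[0,0,0,0,0,1,1]]'; python3 -m creep '[[0,0,0,0,0,1,1]]'; python3 -m creep '[[0,0,0,0,0,0.8,1]]'
```

```text
clock: 11.87
eef_pos: [471.2, -421.7, 279.6]
tcp_rot: [3.141, -0.002, 1.677]
contact_force: [0.4, 0.0, -3.4]
opening: 0.156
clock: 11.95
eef_pos: [471.3, -421.8, 278.5]
tcp_rot: [3.141, -0.002, 1.677]
contact_force: [0.3, 0.2, -3.8]
opening: 0.153
clock: 12.03
eef_pos: [471.3, -421.8, 277.5]
tcp_rot: [3.141, -0.002, 1.677]
contact_force: [0.2, 1.1, -2.9]
opening: 0.155
clock: 12.12
eef_pos: [471.3, -421.8, 276.7]
tcp_rot: [3.141, -0.002, 1.677]
contact_force: [-2.1, 2.0, -1.1]
opening: 0.156
```

```bash
python3 -m creep '[[0,0,0,0,0,0.8,1]]'; python3 -m creep '[[0,0,0,0,0,0.8,1]]'; python3 -m creep '[[0,0,0,0,0,0.8,1]]'
```

```text
clock: 12.2
eef_pos: [471.4, -421.7, 276.1]
tcp_rot: [3.141, -0.002, 1.677]
contact_force: [-1.5, 1.4, 0.6]
opening: 0.155
clock: 12.28
eef_pos: [471.3, -421.7, 275.5]
tcp_rot: [3.141, -0.002, 1.677]
contact_force: [-2.3, 1.3, 2.8]
opening: 0.154
clock: 12.37
eef_pos: [471.3, -421.7, 275.0]
tcp_rot: [3.141, -0.002, 1.677]
contact_force: [-1.6, 2.1, 4.5]
opening: 0.151
```

```bash
python3 look.py 9 wrist,scene,side
```

```text
12.5167 [ 471.34289675 -421.72254089  274.96058802] [ 3.14073966e+00 -1.92215383e-03  1.67701689e+00] [-1.55192035  2.08997294  3.21833757]
```

View pics/wrist9c.png

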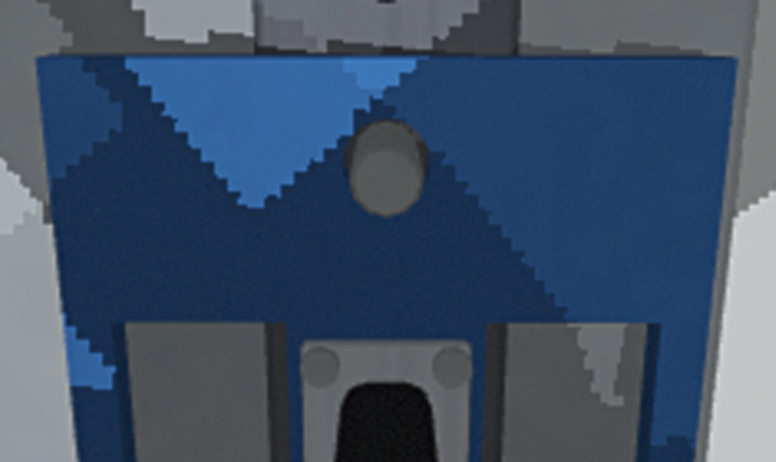

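View pics/scene9c.png

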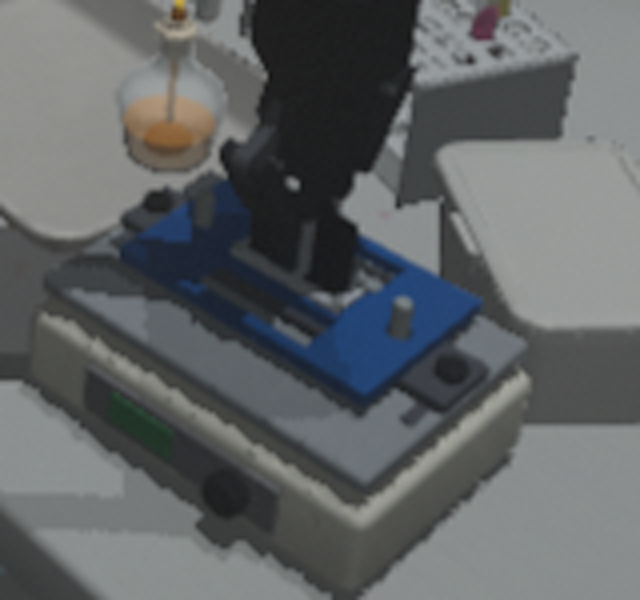

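View pics/side9c.png

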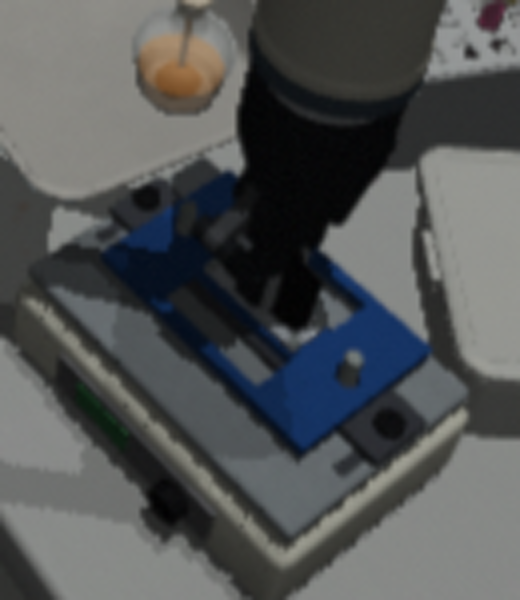

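Both pins project about 18 mm above the plate and the frame lies parallel to the bar. The bar carries the full weight plus about 4 N, so it's home. I'll release gently now.

```bash
python3 -m creep '[[0,0,0,0,0,0.5,1]]' 20; python3 -m creep '[[0,0,0,0,0,0.3,0.8]]'; python3 -m creep '[[0,0,0,0,0,0.3,0.6],[0,0,0,0,0,0.3,0.5],[0,0,0,0,0,0.3,0.4]]'
```

```text
clock: 12.6
eef_pos: [471.3, -421.7, 274.7]
tcp_rot: [3.141, -0.002, 1.677]
contact_force: [-1.8, 2.1, 4.0]
opening: 0.151
clock: 12.68
eef_pos: [471.5, -421.8, 274.6]
tcp_rot: [3.14, -0.001, 1.677]
contact_force: [0.1, 0.4, 0.2]
opening: 0.201
clock: 12.93
eef_pos: [472.0, -422.3, 273.6]
tcp_rot: [3.139, 0.0, 1.677]
contact_force: [0.0, -0.1, 0.4]
opening: 0.594
```

Released cleanly, with zero force. I'll check that the jaws are clear, then retreat straight up.

```bash
python3 -m creep '[[0,0,0,0,0,-2,0.4],[0,0,0,0,0,-4,0.3],[0,0,0,0,0,-8,0.3],[0,0,0,0,0,-15,0.3],[0,0,0,0,0,-25,0.3],[0,0,0,0,0,-30,0.3],[0,0,0,0,0,-25,0.3],[0,0,0,0,0,-12,0.3],[0,0,0,0,0,-4,0.3]]'
python3 - <<'E'
from h import *
import pickle
for n in ('scene','side','wrist'):
    f=grab_frame(n); save(f,n+'10'); pickle.dump({q:f[q] for q in("color","mtx","T")},open(n+"10.pkl","wb"))
    c=f['color']
    if n!='wrist':
        c=c[220:370,330:490] if n=='scene' else c[240:390,320:450]
        cv2.imwrite('pics/%s10c.png'%n,cv2.resize(c,None,fx=4,fy=4,interpolation=cv2.INTER_CUBIC)[:,:,::-1])
print(sense()['contact_force'])
E
```

```text
clock: 13.68
eef_pos: [471.2, -422.0, 406.2]
tcp_rot: [3.14, -0.001, 1.677]
contact_force: [-0.4, 0.6, 0.1]
opening: 0.7
[ 0.14319741  0.08313348 -0.89233953]
```

View pics/wrist10.png

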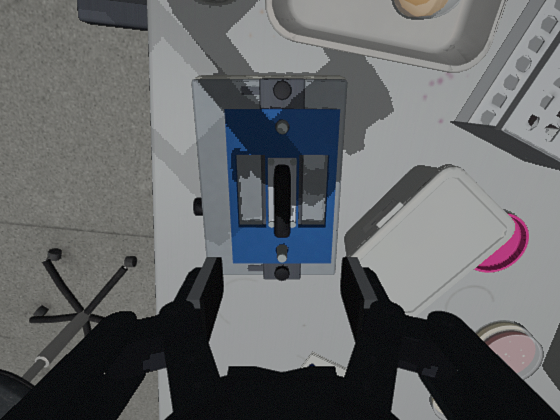

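View pics/scene10.png

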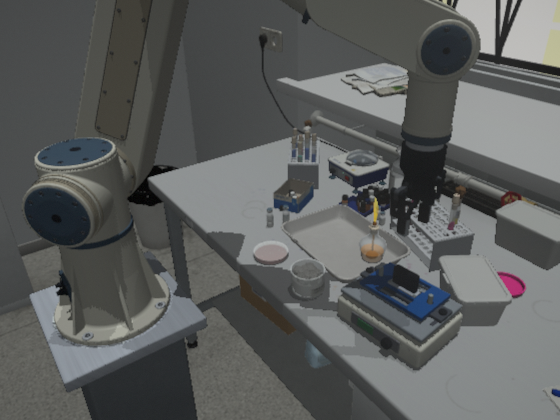

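View pics/scene10c.png

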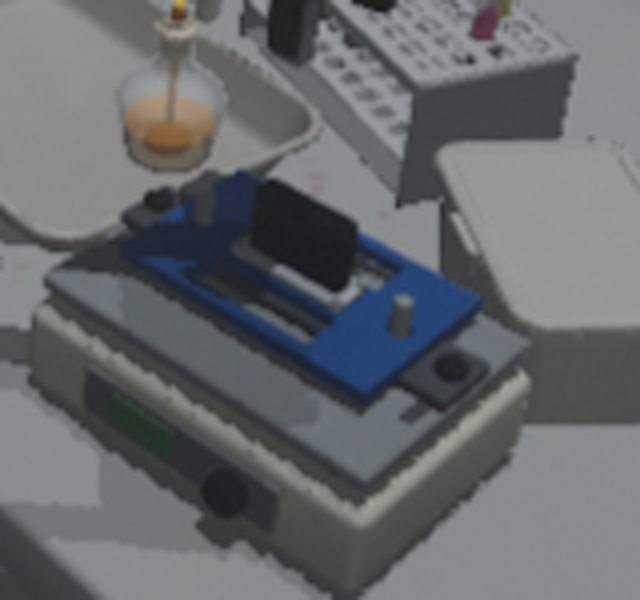

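View pics/side10c.png

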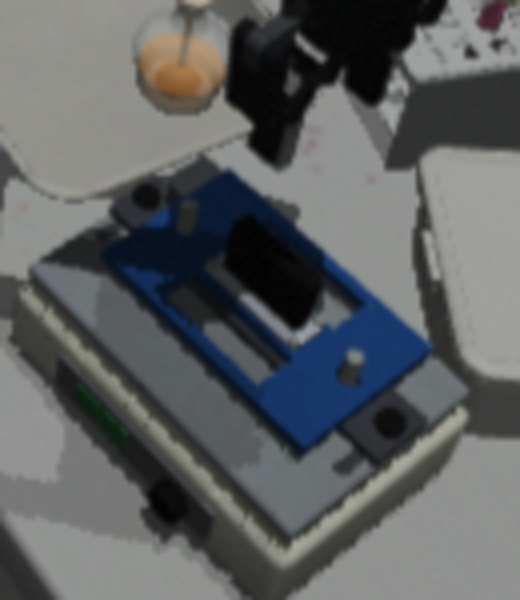

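The frame sits on both pins and the arm is clear of it. Before handing in, I'll check numerically that it's flat and that the bystanders haven't moved.

Run:
```python
from h import *
import pickle
f=pickle.load(open('wrist10.pkl','rb'))
P=[onz(f,*p,94.7) for p in((225,109.5),(339.5,109.5),(331,263.5),(232,263.5))]
L=lambda a,b:np.linalg.norm(P[a]-P[b]).round(1)
print('far,near widths',L(0,1),L(3,2),'left,right lengths',L(0,3),L(1,2))
for n in('scene','side'):
    a=pickle.load(open(n+'0.pkl','rb')); b=pickle.load(open(n+'10.pkl','rb'))
    for k,p in dict(pot=(450,-200)).items(): pass
    A=cv2.cvtColor(a['color'],cv2.COLOR_RGB2GRAY).astype(np.float32);B=cv2.cvtColor(b['color'],cv2.COLOR_RGB2GRAY).astype(np.float32)
    R=dict(vials=(260,205,35,25),dish=(248,240,46,26),pot=(286,258,44,42)) if n=='scene' else dict(vials=(265,195,35,28),dish=(250,233,44,30),pot=(280,262,42,40))
    for k,(x,y,w,h) in R.items():
        print(n,k,cv2.phaseCorrelate(A[y:y+h,x:x+w].copy(),B[y:y+h,x:x+w].copy(),cv2.createHanningWindow((w,h),cv2.CV_32F)))
```

```text
far,near widths 98.7 100.7 left,right lengths 149.9 149.9
scene vials ((-0.09532098314452142, 0.6081710397140725), 0.5311625904507107)
scene dish ((0.0818485971305094, 0.5354463554822786), 0.9257362398468418)
scene pot ((0.6719289868506912, 1.7205314380333938), 0.49586295987352913)
side vials ((-0.07153388198948818, -0.5084223653608788), 0.3519848178934168)
side dish ((0.5959816810083041, -0.15591624321801945), 0.9492779339684381)
side pot ((0.10697975207693844, 1.8141675999289895), 0.4269318289226956)
```

Widths and lengths fit a flat plate, given the wrist camera's known tilt bias of about 1.4°. The pot patch shows a 1.7 px shift, which could just be the arm's shadow, so I'll check it by eye.

Run:
```python
import cv2,numpy as np
a=cv2.imread('pics/side0.png')[185:310,240:330];b=cv2.imread('pics/side10.png')[185:310,240:330]
cv2.imwrite('pics/cmp.png',cv2.resize(np.hstack([a,b]),None,fx=4.4,fy=4.4,interpolation=cv2.INTER_CUBIC))
```

```text
(no output)
```

View pics/cmp.png

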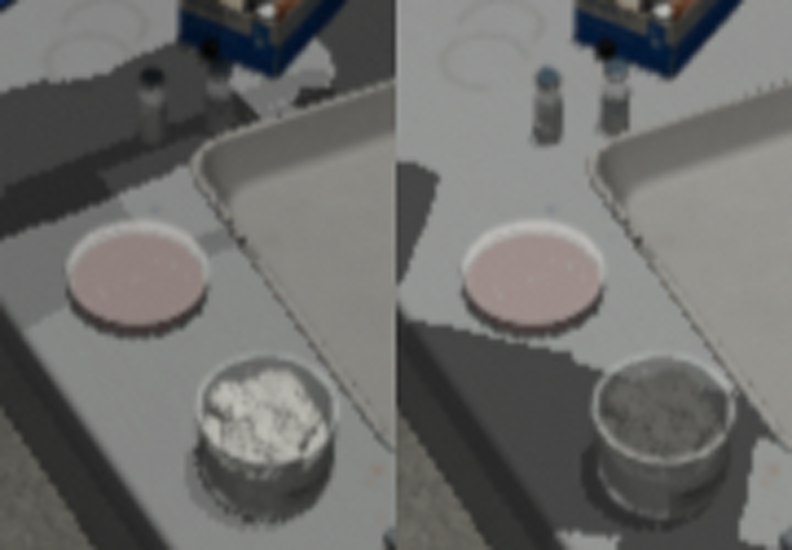

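Side by side, the vials, dish and pot stand in the same pixel positions, and only the arm's shadow has moved. Handing in.

Run:
```python
from h import *
print(job.sign_off()); s=sense(); print(s['clock'],s['eef_pos'],s['contact_force'])
```

```text
the job is handed in; nothing more can be done
None
the job is handed in; nothing more can be done
```

The carrier frame is hanging on both shaker pins, flat on the crossbar. I handed the job in at about 14 s of the 67 s allowed.

- **How it went:** I lifted the frame by its grip and lined it up using the wrist camera, looking at a pin through one hole. The crossbar was clamped roughly 14 mm back. Both holes went over the pins with no contact force until the frame touched the bar. I lowered it until the bar carried the weight and the arm pressed about 4 N more (about 8 N on the shaker in all), then let go and backed straight up.
- **Last checks:** The pictures show both pins through their holes, with the frame lying parallel to the bar. The force on the gripper reads about zero, with the arm 130 mm above its release height.
- **Checks that disagreed:**
    - The wrist image made the frame's far edge look about 1.3% narrow. That matches a tilt error of about 1.4° that camera already showed with the frame flat on the bench.
    - An automatic comparison gave the cotton pot a shift of about 1.8 pixels. Side by side, only the arm's shadow had moved, and the pot, vials and dish look to be where they were.

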